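# Spring lid of the spoon box: press the release, catch the lid

### The job

With one finger press the orange release button of the spoon-and-chopstick box right down and keep it down; with the other finger stop the sprung sliding lid by its blue rib when it pops open, before the front of the rib reaches the red line. Pinch, grip and lift nothing, touch the lid only gently, and leave the other kitchen things where they are. The program finishes while holding like this: button still down, lid resting partly open against the finger.

Things in the scene. Friction and masses are not known exactly. Their poses are not given: they have to be found in the camera images.
- spoon_box: Low wooden box for spoons and chopsticks, fixed, 270 mm long (its x), 96 mm wide (its y). Origin: centre of the underside; +x is the way the lid springs open (to the robot's left, yaw 1.0 to 2.15 rad), z up. Rails and the -x deck have tops 58 mm above the counter. On the deck a black collar (38 mm across, top at 64 mm) holds the button, centred at x = -95 mm, y = 0.
- release (a joint): Orange round push button, 28 mm across. Value = how far it is pressed, in m: 0 up, 0.008 fully down. Sprung: about 1.6 N starts it, about 5 N holds it fully down. The lid is let go when it is about 5 mm down; it counts as down beyond 6 mm.
- release_top (a point): Centre of the button's top face, 78 mm above the counter when up and 70 mm when fully down; moves with the button. Axes as the box's.
- lid_slide (a joint): Clear sliding lid with an upright blue rib. Value = how far it is open, in m: 0 shut and latched, up to 0.115; at 0.065 the rib's front reaches the red line. Once let go, a damped spring of about 3 N drives it along the box's +x at about 50 mm/s: it passes the red line after about 1.3 s unless stopped, and does not come back by itself.
- rib_top (a point): Middle of the top edge of the rib's front (+x) face, 93 mm above the counter; moves with the lid. Rib: 8 mm thick (x), 64 mm wide (y). The lid's flat top, 56 mm above the counter, goes on ahead of it. Lid shut: rib front 35 mm, back 27 mm from the button's centre along +x. A fingertip ahead of the rib, 56 to 93 mm above the counter, stops the lid.
- red_line (a point): Centre point between the two red marks on the side rails, at rail-top height (58 mm), 100 mm to +x of the button's centre, 65 mm ahead of the rib's front when the lid is shut.
- spinner: Salad spinner, loose, 208 mm across, 169 mm tall. Origin: centre of the underside. Stands beyond one end of the box; leave alone.
- steel_bowl: Steel bowl, loose, 170 mm across, 65 mm tall. Origin: centre of the underside. Stands beyond the other end of the box; leave alone.
- rice_bowl: White ceramic rice bowl, loose, 110 mm across, 55 mm tall. Origin: centre of the underside. Stands beside the box; leave alone.
- silicone_lid: Flat red silicone lid, loose, 150 mm across, 5 mm thick with a 14 mm high knob. Origin: centre of the underside. Lies on the counter beside the box; leave alone.

How it is judged:
On the way, in this order (a step that is already met when the one before it is completed fails the run):
1. the button is pressed down (value of joint release above 0.006 m), for 0.05 s.
2. with the button still down, a finger has stopped the opened lid short of the red line (value of joint release above 0.006 m and contact force between the fingers and release above 0.5 N and contact force between the fingers and lid_slide above 0.5 N and value of joint lid_slide between 0.012 and 0.065 m and velocity of joint lid_slide between -0.008 and 0.008 m/s), for 0.3 s.
At the end, for the whole second after the job is handed in: The button is held more than 6 mm down by a finger, and the lid stands still, 12 to 65 mm open (rib short of the red line), pressing with more than 0.5 N against a finger (all of step 2); the arm keeps its last pose, push and grip.
It fails at once if the lid ran past the red line (value of joint lid_slide above 0.066 m).
It fails at once if the lid was pinched or leaned on hard (over 20 N) (contact force between the fingers and lid_slide above 20 N).
It fails at once if a bystander was moved or lifted by more than 20 mm (distance of any of spinner, steel_bowl, rice_bowl, silicone_lid from where it was at the start of the episode above 0.02 m).
It also fails if it takes over 32 s, if anything falls off the work surface, if the arm or the gripper's body presses on something with over 40 N, if the wrist force passes 120 N, or if a joint passes its speed limit or range.

### The arm

A 7-joint arm with a two-finger parallel gripper is mounted at the origin on the work surface. World frame = base frame: x ahead of the robot, y to its left, z up, the work surface at z = 0. Lengths are in m, angles in rad, forces in N, time in s.
With the tool pointing down it reaches from about 0.35 to 0.9 m from the base axis. Payload 8.1 kg.
Tool frame: the origin (TCP) lies on the centre line of the jaws, within the pads' length; the fingertips stand robot.tip_reach ahead of it and the grasp point (between the pads) lies 11 mm behind it (robot.tip_reach is the distance from the TCP to the fingertips, in m); z points along the fingers, y is the direction in which the jaws open and shut (so a half turn about z gives the same grasp; the last joint's range is limited). The gripper opens to 85 mm and grips with 20 to 120 N. Pads are 22 mm wide; open, the fingers measure 114 mm over their backs; the gripper's body (76 mm by 85 mm) begins 54 mm behind the grasp point. The pads swing forward as they close: fully open they stand 13 mm farther back than shut.
Start: joints at [1.188, 0.434, 0.025, 1.573, -0.012, 1.134, -0.075], TCP at [0.173, -0.601, 0.239] pointing down, gripper open.
Joint ranges: [-2.62, 2.62], [-0.44, 2.09], [-1.27, 1.32], [0.08, 2.57], [-1.32, 4.46], [0.12, 2], [-2.74, 2.74]. Speed limits (rad/s): [2.22, 2.22, 3.01, 3.01, 3.14, 3.14, 3.14].

### API

Orientations are given as a unit quaternion [x, y, z, w].
In Python, from rig import robot gives the robot as it stands. The module is installed in compiled form; this text tells all that it offers.
- The arm moves only by the shell command python3 -m inch 'ROWS'. ROWS is JSON, a list of rows, each an object of numbers: "x", "y", "z": the shift along the tool's x, y, z each as a share of 0.25 m, from -1 to 1; "roll": the turn about the tool's z as a share of pi/4 rad, from -1 to 1; "hand": the gripper command: -1 is shut, 1 is fully open, values between are in proportion. A call has 1 to 8 rows; each row is the pose to reach, as a shift and turn from the pose commanded when the call began, along the tool's axes at that moment; what a row does not reach only later rows make up. A row lasts 1/12 s, in which the tool goes at most 41.7 mm and 7.16 degrees, less where a joint would pass 70% of its speed; a pose out of reach is approached as far as the arm can. A call with a number of a shift or a turn outside -1 to 1 is refused whole. A call with a gripper value outside its range is refused whole. The fingers move at their own pace and stop on an object; the grip force is fixed at half the most. Time passes only in rows, so rows that repeat a pose let the fingers close. It gives the time, the measured TCP pose, the force and the opening at its end, in the units of the state.
- robot.state(): the state, without advancing time (a new reading comes with each control period).
- robot.snapshot(name): name is "side" or "top"; returns the picture (400x640x3 uint8, red, green, blue); there is no depth.
- robot.camera_params(name): a dict with "K" (3x3 intrinsics, pixels), "xyz" and "rotation" of the camera in the world. Camera axes: x right, y up, looking along -z (the intrinsics and any distortion apply to the point x, -y, -z); pixel columns grow to the right and rows downward; lengths in m; the calibration is good to about 2 mm. A picture is of the moment at which its call begins. camera_params takes no time and is no camera call.
- robot.sign_off(): hands the job in, once; it reports no verdict.
The state is a dict: "t": time; "joints": joint angles; "qd": joint speeds; "tau": joint torques, N m; "tcp_pos": TCP position; "orientation": TCP orientation; "force": force on the tool from outside, world axes, zero at the start; "wrist_torque": the same for the moment, N m; "opening": finger opening in m.
Only numpy, scipy, OpenCV 4.12 (cv2) and the standard library are available. Lean on these libraries where they do the work, as an engineer would, in place of code of your own. Each camera call takes 0.05 s, during which the arm holds its last target.

## Working session

There is one attempt and no reset: what is moved stays moved. The work goes in short steps, Python scripts to look and compute and a shell command to move; the robot and the scene stay as the last step left them, time stands still between calls to the robot, and variables do not carry over. Pictures are saved under pics/ and viewed, and the job is handed in when it is done.

```bash
mkdir -p pics
python3 - <<'E'
from rig import robot
import cv2
print(robot.state()); print(robot.tip_reach)
for n in("side","top"):
    cv2.imwrite(f"pics/{n}0.png",robot.snapshot(n)[:,:,::-1]); print(robot.camera_params(n))
E
```

```text
{'t': 0.0, 'joints': array([ 1.188408  ,  0.43525813,  0.0249896 ,  1.57407578, -0.01164757,
        1.13396303, -0.0751236 ]), 'qd': array([-2.06841984e-03,  5.06053986e-04,  6.93572680e-04, -8.94437763e-04,
        6.77889533e-04,  1.55107760e-04, -5.22406692e-05]), 'tau': array([ 1.00578112e-03, -6.70460773e+01,  1.02480378e+00, -3.16207230e+01,
        1.51118694e-02,  1.27540471e-02, -2.42638583e-05]), 'tcp_pos': array([ 0.17241886, -0.60025691,  0.23851253]), 'orientation': array([ 9.90239411e-01,  1.39374683e-01, -1.61247984e-04, -7.62599161e-04]), 'force': array([-0.03125409,  0.28139241, -0.26223384]), 'wrist_torque': array([ 0.03007356, -0.01477271,  0.0161683 ]), 'opening': 0.0854382025519263}
0.008
{'K': array([[424.38777272,   0.        , 321.09076842],
       [  0.        , 424.38777272, 199.95337277],
       [  0.        ,   0.        ,   1.        ]]), 'xyz': array([0.21714637, 0.80949208, 0.91545095]), 'rotation': array([-0.07810179,  0.37630124,  0.89860823, -0.21166183])}
{'K': array([[403.82756831,   0.        , 318.5982522 ],
       [  0.        , 403.82756831, 197.27994959],
       [  0.        ,   0.        ,   1.        ]]), 'xyz': array([0.49216312, 0.03624521, 1.36441615]), 'rotation': array([-0.01765475,  0.01891751,  0.70904331, -0.70469002])}
```

View pics/top0.png

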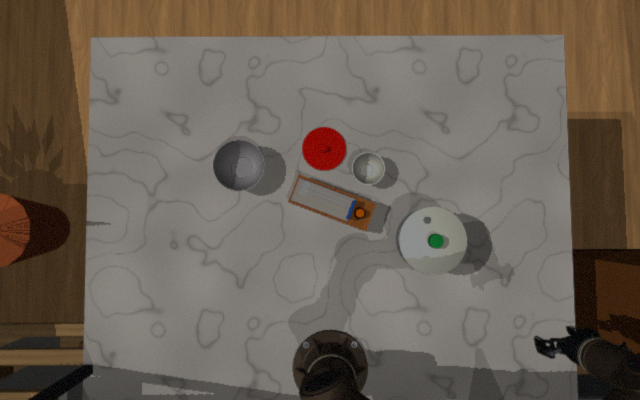

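View pics/side0.png

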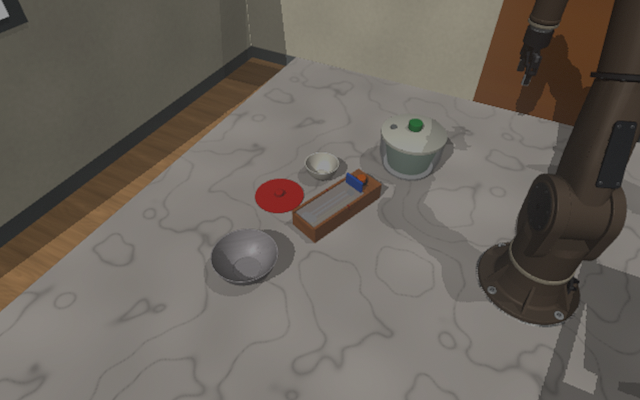

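The top view shows the box running from about (385,222) to (295,188), with the orange button at about (360,213), the blue rib at about (351,208) and the spinner at about (433,240). The side view shows the rib and button at about (357,180).

```bash
cat > h.py <<'E'
import numpy as np,cv2
from scipy.spatial.transform import Rotation as R
from rig import robot
def cam(n):
    p=robot.camera_params(n);return p["K"],np.array(p["xyz"]),R.from_quat(p["rotation"]).as_matrix()
def ray(n,uv):
    K,c,M=cam(n);d=np.linalg.inv(K)@[uv[0],uv[1],1];d=M@(d*[1,-1,-1]);return c,d/np.linalg.norm(d)
def plane(n,uv,z):
    c,d=ray(n,uv);return c+d*(z-c[2])/d[2]
def proj(n,p):
    K,c,M=cam(n);q=(M.T@(np.array(p)-c))*[1,-1,-1];q=K@q;return q[:2]/q[2]
def tri(a,b):
    (c1,d1),(c2,d2)=ray("top",a),ray("side",b)
    s=np.linalg.lstsq(np.c_[d1,-d2],c2-c1,rcond=None)[0]
    p,q=c1+s[0]*d1,c2+s[1]*d2;return (p+q)/2,np.linalg.norm(p-q)
E
python3 - <<'E'
from h import *
cs={}
for n,w in(("top",(280,165,400,240)),("side",(280,160,400,250))):
    im=cv2.imread(f"pics/{n}0.png");hsv=cv2.cvtColor(im,cv2.COLOR_BGR2HSV)
    W=np.zeros(im.shape[:2],np.uint8);W[w[1]:w[3],w[0]:w[2]]=255
    for k,lo,hi in(("orange",(8,200,150),(20,255,255)),("blue",(105,120,60),(130,255,255)),("red",(0,180,120),(5,255,255)),("wood",(5,100,60),(20,255,255))):
        m=cv2.inRange(hsv,lo,hi)&W
        N,l,st,c=cv2.connectedComponentsWithStats(m)
        for i in range(1,N):
            if st[i,4]>3: print(n,k,st[i],c[i])
    x0,y0,x1,y1=w
    cv2.imwrite(f"pics/{n}0z.png",cv2.resize(im[y0:y1,x0:x1],None,fx=6,fy=6,interpolation=cv2.INTER_NEAREST))
E
```

```text
top blue [347 200   9  19  50] [350.78 209.26]
top red [311 165  27   5  96] [323.875      166.55208333]
top wood [289 175  87  56 897] [344.83500557 206.95540691]
side blue [346 173  17  19 169] [353.89940828 182.1183432 ]
side red [280 179  23  33 568] [289.60211268 195.06338028]
side wood [ 292  169   89   73 1635] [339.09969419 208.29051988]
```

View pics/top0z.png

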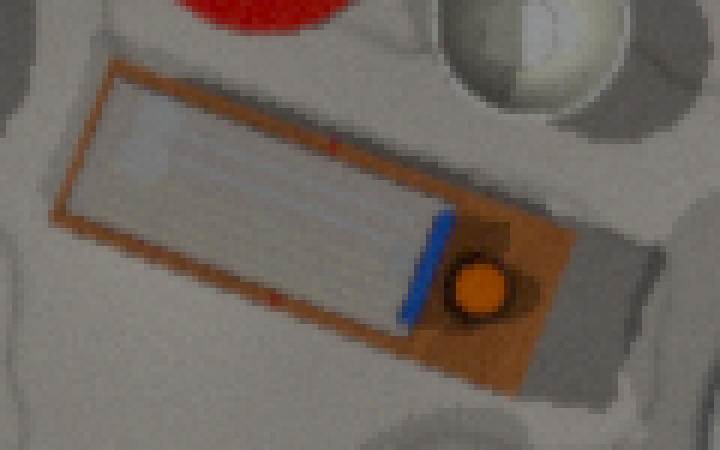

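View pics/side0z.png

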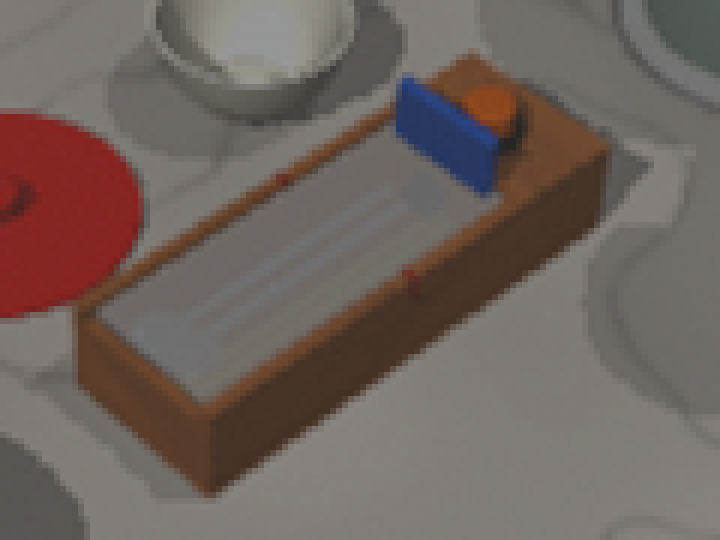

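Run:
```python
from h import *
from h import robot
im=cv2.imread("pics/top0.png");hsv=cv2.cvtColor(im,cv2.COLOR_BGR2HSV)
print(hsv[213,360],hsv[210,368],hsv[189,335:337],hsv[214,325:327])
m=np.zeros(im.shape[:2],np.uint8);m[205:222,352:368]=cv2.inRange(hsv,(0,150,180),(25,255,255))[205:222,352:368]
ys,xs=np.nonzero(m);b=np.array([xs.mean(),ys.mean()]);print(b,len(xs))
B=plane("top",b,.078);print("button",B)
c=lambda x,y:np.array([280+x/6-.5,165+y/6-.5])
r=[plane("top",c(*p),.058) for p in((335,146),(274,299))];print("red",r, np.linalg.norm(r[0]-r[1]))
rm=(r[0]+r[1])/2
C=[plane("top",c(*p),.058) for p in((112,60),(55,220),(576,235),(514,397))]
print(C,np.linalg.norm(C[0]-C[2]),np.linalg.norm(C[1]-C[3]),np.linalg.norm(C[0]-C[1]))
d=(C[0]-C[2]+C[1]-C[3]);print("yaw corners",np.arctan2(d[1],d[0]))
e=rm-B;print("yaw btn-red",np.arctan2(e[1],e[0]),np.linalg.norm(e[:2]))
f=r[0]-r[1];print("yaw red perp",np.arctan2(f[1],f[0])+np.pi/2)
# side view button
s=lambda x,y:np.array([280+x/6-.5,160+y/6-.5])
print("side tri button",tri(b,s(490,106)))
print("rib top", tri(c(455,212),s(402,79)),tri(c(408,322),s(497,135)))
for z,n in((.169,"spin"),):
    print(plane("top",(433,240),z))
```

```text
[ 14 255 144] [ 13 180  98] [[  5 205 108]
 [ 10 203 107]] [[  6 202 106]
 [  6 177 101]]
[nan nan] 0
button [nan nan nan]
red [array([ 0.58689057, -0.02074199,  0.058     ]), array([0.50446601, 0.01281221, 0.058     ])] 0.08899265181179919
[array([0.63430031, 0.09961588, 0.058     ]), array([0.54778584, 0.13067908, 0.058     ]), array([ 0.53796154, -0.15038702,  0.058     ]), array([ 0.45101875, -0.11586684,  0.058     ])] 0.26792276118552993 0.2648561118873121 0.09192211956204559
yaw corners 1.1998988539287918
yaw btn-red nan nan
yaw red perp 1.1841930090917163
 ** On entry to DLASCL parameter number  4 had an illegal value
 ** On entry to DLASCL parameter number  4 had an illegal value
 ** On entry to DLASCL parameter number  4 had an illegal value
 ** On entry to DLASCL parameter number  4 had an illegal value
 ** On entry to DLASCL parameter number  5 had an illegal value
 ** On entry to DLASCL parameter number  4 had an illegal value<stdin>:6: RuntimeWarning: Mean of empty slice.
  ret = ret.dtype.type(ret / rcount)
Traceback (most recent call last):
  File "h.py", line 14, in tri
    s=np.linalg.lstsq(np.c_[d1,-d2],c2-c1,rcond=None)[0]
      ~~~~~~~~~~~~~~~^^^^^^^^^^^^^^^^^^^^^^^^^^^^^^^^
numpy.linalg.LinAlgError: SVD did not converge in Linear Least Squares
```

Run:
```python
from h import *
def orange(n,w,vmin):
    im=cv2.imread(f"pics/{n}0.png");hsv=cv2.cvtColor(im,cv2.COLOR_BGR2HSV)
    m=cv2.inRange(hsv,(8,235,vmin),(20,255,255));x0,y0,x1,y1=w
    ys,xs=np.nonzero(m[y0:y1,x0:x1]);return np.array([xs.mean()+x0,ys.mean()+y0]),len(xs)
b,nb=orange("top",(352,205,368,222),110);print(b,nb)
B=plane("top",b,.078);print("button",B, "area->mm dia",)
sb,ns=orange("side",(350,165,372,190),110);print(sb,ns,"tri",tri(b,sb),plane("side",sb,.078))
rm=np.array([(.5869+.5045)/2,(-.0207+.0128)/2,.058]);e=rm-B;print(rm,"yaw",np.arctan2(e[1],e[0]),np.linalg.norm(e[:2]))
c=lambda x,y:np.array([280+x/6-.5,165+y/6-.5])
s=lambda x,y:np.array([280+x/6-.5,160+y/6-.5])
for a,q in(((450,212),(402,79)),((408,322),(497,135))):print(tri(c(*a),s(*q)))
q=plane("side",s(284,179),.058),plane("side",s(410,275),.058);print("red side",q,(q[0]+q[1])/2)
u=np.array([np.cos(1.2),np.sin(1.2)])
print("button from corners",(np.array([.6343,.0996])+[.5478,.1307]+[.53796,-.1504]+[.4510,-.1159])/4-.095*u)
```

```text
[359.62 212.54] 50
button [ 0.50930435 -0.09657393  0.078     ] area->mm dia
 ** On entry to DLASCL parameter number  4 had an illegal value
 ** On entry to DLASCL parameter number  4 had an illegal value
 ** On entry to DLASCL parameter number  4 had an illegal value
 ** On entry to DLASCL parameter number  4 had an illegal value
 ** On entry to DLASCL parameter number  5 had an illegal value
 ** On entry to DLASCL parameter number  4 had an illegal value<stdin>:5: RuntimeWarning: Mean of empty slice.
  ret = ret.dtype.type(ret / rcount)
Traceback (most recent call last):
  File "h.py", line 14, in tri
    s=np.linalg.lstsq(np.c_[d1,-d2],c2-c1,rcond=None)[0]
      ~~~~~~~~~~~~~~~^^^^^^^^^^^^^^^^^^^^^^^^^^^^^^^^
numpy.linalg.LinAlgError: SVD did not converge in Linear Least Squares
```

Run:
```python
from h import *
b=np.array([359.62,212.54]);B=plane("top",b,.078)
rm=np.array([(.5869+.5045)/2,(-.0207+.0128)/2,.058]);e=rm-B;print(rm,"yaw",np.arctan2(e[1],e[0]),np.linalg.norm(e[:2]))
c=lambda x,y:np.array([280+x/6-.5,165+y/6-.5])
s=lambda x,y:np.array([280+x/6-.5,160+y/6-.5])
print("tri btn",tri(b,s(490,104)),plane("side",s(490,104),.078))
for a,q in(((450,212),(402,79)),((408,322),(497,135))):print(tri(c(*a),s(*q)))
q=plane("side",s(284,179),.058),plane("side",s(410,275),.058);print("red side",q,(q[0]+q[1])/2)
u=np.array([np.cos(1.2),np.sin(1.2)])
print("button from corners",(np.array([.6343,.0996])+[.5478,.1307]+[.53796,-.1504]+[.4510,-.1159])/4-.095*u)
print(R.from_quat(robot.state()["orientation"]).as_matrix())
```

```text
[ 0.5457  -0.00395  0.058  ] yaw 1.1963909159395587 0.09951802161627461
tri btn (array([ 0.50961223, -0.09640162,  0.07860969]), np.float64(0.0006686418899463898)) [ 0.51013918 -0.0969453   0.078     ]
(array([ 0.55000852, -0.07915104,  0.09214848]), np.float64(0.001576003734259038))
(array([ 0.49171521, -0.05632799,  0.09789556]), np.float64(0.0001162439228236503))
red side (array([ 0.58625603, -0.02083708,  0.058     ]), array([0.50479465, 0.01154585, 0.058     ])) [ 0.54552534 -0.00464562  0.058     ]
button from corners [ 0.50834101 -0.09754371]
[[ 9.61142358e-01  2.76052733e-01 -5.06516679e-04]
 [ 2.76053166e-01 -9.61141516e-01  1.27942862e-03]
 [-1.33644441e-04 -1.36953857e-03 -9.99999053e-01]]
```

The views agree: button at about (0.509, -0.097), box yaw about 1.196 rad, button to red line 99.5 mm (100 mm stated). I'll approach high, clear of the spinner, and part-close the jaws to about 65 mm on the way.

```bash
python3 -m inch '[{"x":0.97,"y":-0.85,"z":-0.1,"hand":0.53},{"x":0.97,"y":-0.85,"z":-0.1,"hand":0.53},{"x":0.97,"y":-0.85,"z":-0.1,"hand":0.53},{"x":0.97,"y":-0.85,"z":-0.1,"hand":0.53},{"x":0.97,"y":-0.85,"z":-0.1,"hand":0.53},{"x":0.97,"y":-0.85,"z":-0.1,"hand":0.53},{"x":0.97,"y":-0.85,"z":-0.1,"hand":0.53},{"x":0.97,"y":-0.85,"z":-0.1,"hand":0.53}]'
```

```text
$[0]: bad value
```

```bash
python3 -m inch '[{"x":0.97,"y":-0.85,"z":0,"hand":0.53},{"x":0.97,"y":-0.85,"z":0,"hand":0.53},{"x":0.97,"y":-0.85,"z":0,"hand":0.53},{"x":0.97,"y":-0.85,"z":0,"hand":0.53},{"x":0.97,"y":-0.85,"z":0,"hand":0.53},{"x":0.97,"y":-0.85,"z":0,"hand":0.53},{"x":0.97,"y":-0.85,"z":0,"hand":0.53},{"x":0.97,"y":-0.85,"z":0,"hand":0.53}]'
```

```text
$[0]: bad value
```

```bash
python3 -m inch '[{"x":0,"y":0,"z":0,"roll":0.834,"hand":0.53},{"x":0,"y":0,"z":0,"roll":0.834,"hand":0.53},{"x":0,"y":0,"z":0,"roll":0.834,"hand":0.53},{"x":0,"y":0,"z":0,"roll":0.834,"hand":0.53},{"x":0,"y":0,"z":0,"roll":0.834,"hand":0.53},{"x":0,"y":0,"z":0,"roll":0.834,"hand":0.53},{"x":0,"y":0,"z":0,"roll":0.834,"hand":0.53},{"x":0,"y":0,"z":0,"roll":0.834,"hand":0.53}]'
cat > pos.py <<'E'
from h import *
def rep():
    s=robot.state();M=R.from_quat(s["orientation"]).as_matrix();p=s["tcp_pos"]
    print("t",s["t"],"tcp",p.round(4),"open",s["opening"],"F",s["force"].round(2))
    yaw=1.196;u=np.array([np.cos(yaw),np.sin(yaw),0]);v=np.array([-u[1],u[0],0])
    B=np.array([.509,-.0967,0]);d=p-B;print("box u,v mm",1e3*d@u,1e3*d@v,"tool y.u, y.v",M[:,1]@u,M[:,1]@v,"z",M[:,2])
    t=B+u*.0395-p;t[2]=0;print("need tool xyz share",(M.T@t/.25).round(4))
    return p,M
E
python3 -c "
from pos import *
rep();print(robot.state()['joints'].round(3))
for n in('side','top'):
    im=robot.snapshot(n)[:,:,::-1];cv2.imwrite(f'pics/{n}1.png',im)
"
```

```text
t: 0.77
tcp_pos: [0.1726, -0.6005, 0.239]
orientation: [0.983, -0.186, -0.0, -0.0]
force: [-0.1, 0.1, 0.5]
opening: 0.0652
t 0.7667 tcp [ 0.1726 -0.6005  0.239 ] open 0.06524577869765749 F [-0.1   0.12  0.5 ]
box u,v mm -591.9517882945456 128.60718888003848 tool y.u, y.v -0.9999990397449309 -0.0013153733568438406 z [-3.29581090e-04  5.97689766e-04 -9.99999767e-01]
need tool xyz share [ 5.1780e-01 -2.5251e+00  8.0000e-04]
[ 1.087  0.435  0.172  1.583 -0.08   1.131 -0.667]
```

The first two calls were refused because they had no roll value, so only the turn happened. The opening is right at 65.2 mm. I'll now translate with roll 0.

```bash
python3 -m inch '[{"x":0.17,"y":-0.84,"z":-0.15,"roll":0,"hand":0.53},{"x":0.17,"y":-0.84,"z":-0.15,"roll":0,"hand":0.53},{"x":0.17,"y":-0.84,"z":-0.15,"roll":0,"hand":0.53},{"x":0.17,"y":-0.84,"z":-0.15,"roll":0,"hand":0.53},{"x":0.17,"y":-0.84,"z":-0.15,"roll":0,"hand":0.53},{"x":0.17,"y":-0.84,"z":-0.15,"roll":0,"hand":0.53},{"x":0.17,"y":-0.84,"z":-0.15,"roll":0,"hand":0.53},{"x":0.17,"y":-0.84,"z":-0.15,"roll":0,"hand":0.53}]'; python3 -c "
from pos import *
rep()"
```

```text
t: 1.53
tcp_pos: [0.2892, -0.421, 0.2771]
orientation: [0.983, -0.186, 0.0, 0.0]
force: [-1.4, 0.0, 0.1]
opening: 0.0651
t 1.5333 tcp [ 0.2892 -0.421   0.2771] open 0.0651050369818581 F [-1.44  0.02  0.12]
box u,v mm -382.2990779672995 85.84033519277205 tool y.u, y.v -0.9999985833229715 -0.0015382281268630441 z [ 2.47256441e-04 -8.30899357e-04 -9.99999624e-01]
need tool xyz share [ 3.4600e-01 -1.6867e+00 -1.0000e-03]
```

```bash
python3 -m inch '[{"x":0.17,"y":-0.84,"z":0,"roll":0,"hand":0.53},{"x":0.17,"y":-0.84,"z":0,"roll":0,"hand":0.53},{"x":0.17,"y":-0.84,"z":0,"roll":0,"hand":0.53},{"x":0.17,"y":-0.84,"z":0,"roll":0,"hand":0.53},{"x":0.17,"y":-0.84,"z":0,"roll":0,"hand":0.53},{"x":0.17,"y":-0.84,"z":0,"roll":0,"hand":0.53},{"x":0.17,"y":-0.84,"z":0,"roll":0,"hand":0.53},{"x":0.17,"y":-0.84,"z":0,"roll":0,"hand":0.53}]'; python3 -m inch '[{"x":0.17,"y":-0.84,"z":0,"roll":0,"hand":0.53},{"x":0.17,"y":-0.84,"z":0,"roll":0,"hand":0.53},{"x":0.17,"y":-0.84,"z":0,"roll":0,"hand":0.53},{"x":0.17,"y":-0.84,"z":0,"roll":0,"hand":0.53},{"x":0.17,"y":-0.84,"z":0,"roll":0,"hand":0.53},{"x":0.17,"y":-0.84,"z":0,"roll":0,"hand":0.53},{"x":0.17,"y":-0.84,"z":0,"roll":0,"hand":0.53},{"x":0.17,"y":-0.84,"z":0,"roll":0,"hand":0.53}]'; python3 -c "
from pos import *
rep()"
```

```text
t: 2.2
tcp_pos: [0.405, -0.2428, 0.2764]
orientation: [0.982, -0.187, -0.0, 0.0]
force: [0.1, -0.5, 0.5]
opening: 0.0654
t: 2.87
tcp_pos: [0.5218, -0.0639, 0.2762]
orientation: [0.982, -0.188, -0.001, 0.001]
force: [-0.3, -0.5, -0.2]
opening: 0.0656
t 2.8667 tcp [ 0.5218 -0.0639  0.2762] open 0.06561443111489988 F [-0.27 -0.46 -0.19]
box u,v mm 35.17112025404566 0.0627264798587262 tool y.u, y.v -0.9999944196352071 0.003014030780076971 z [-0.00124069 -0.00105788 -0.99999867]
need tool xyz share [ 0.0002 -0.0173 -0.    ]
```

```bash
python3 -m inch '[{"x":0,"y":-0.017,"z":0.15,"roll":0,"hand":0.53},{"x":0,"y":-0.017,"z":0.3,"roll":0,"hand":0.53},{"x":0,"y":-0.017,"z":0.45,"roll":0,"hand":0.53},{"x":0,"y":-0.017,"z":0.54,"roll":0,"hand":0.53},{"x":0,"y":-0.017,"z":0.6,"roll":0,"hand":0.53},{"x":0,"y":-0.017,"z":0.6,"roll":0,"hand":0.53},{"x":0,"y":-0.017,"z":0.6,"roll":0,"hand":0.53}]'; python3 -c "
from pos import *
rep()
for n,w in(('top',(270,150,400,250)),('side',(270,120,400,240))):
    im=robot.snapshot(n)[:,:,::-1];cv2.imwrite(f'pics/{n}2.png',im);x0,y0,x1,y1=w
    cv2.imwrite(f'pics/{n}2z.png',cv2.resize(im[y0:y1,x0:x1],None,fx=5,fy=5))
"
```

```text
t: 3.45
tcp_pos: [0.5227, -0.0601, 0.1266]
orientation: [0.982, -0.188, -0.001, 0.001]
force: [0.3, -0.3, -0.4]
opening: 0.0652
t 3.45 tcp [ 0.5227 -0.0601  0.1266] open 0.06523349018971823 F [ 0.33 -0.26 -0.43]
box u,v mm 39.091410575421094 0.6060975048791567 tool y.u, y.v -0.9999900089811653 0.004145547678433541 z [-0.00181282 -0.00107809 -0.99999778]
need tool xyz share [ 0.0024 -0.0016 -0.    ]
```

View pics/top2z.png

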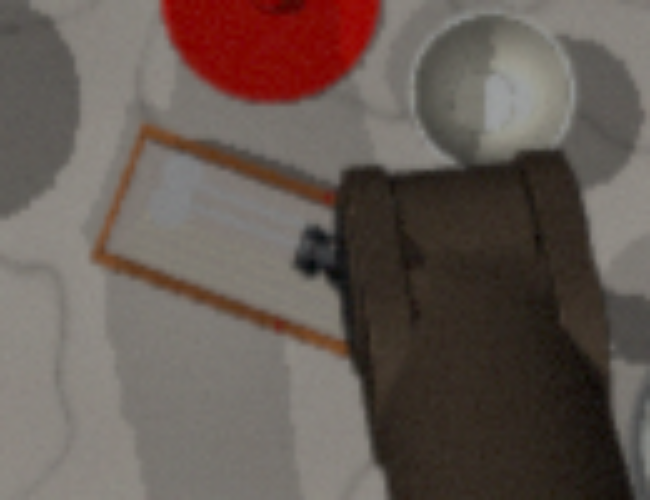

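View pics/side2z.png

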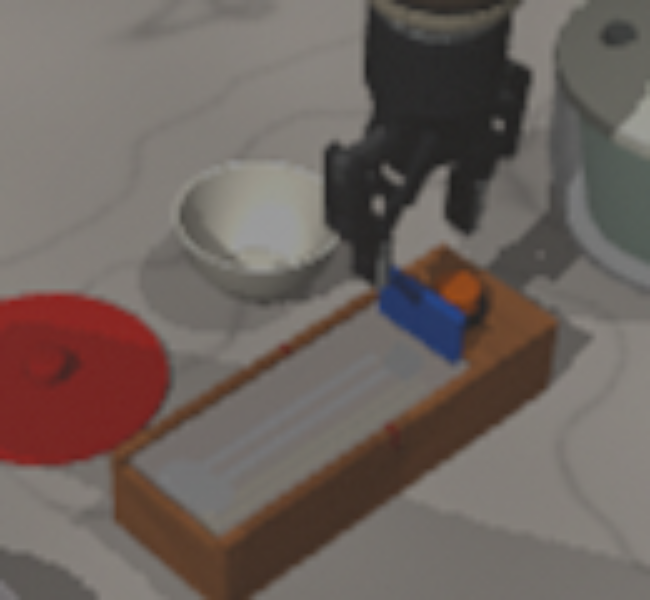

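```bash
python3 -c "
from h import *
u=np.array([np.cos(1.196),np.sin(1.196),0]);v=np.array([-u[1],u[0],0]);B=np.array([.509,-.0967,0])
for q in((463,232),(450,222),(475,230),(367,280),(355,270),(380,280)):
    c,d=ray('side',(270+q[0]/5-.5,120+q[1]/5-.5));s=((B-c)@v)/(d@v);p=c+s*d;print(q,1e3*(p-B)@u,1e3*p[2])
for uu in(0,75):
  for z in(.118,.105):
    p=B+uu/1e3*u+[0,0,z];print(uu,z,(proj('side',p)-[270-.5,120-.5])*5)
im=cv2.imread('pics/side2.png')[140:190,325:385];cv2.imwrite('pics/side2y.png',cv2.resize(im,None,fx=12,fy=12,interpolation=cv2.INTER_CUBIC)*2)
"
```

```text
(463, 232) 3.016470608174964 122.72111888720194
(450, 222) 15.587881626076491 137.17682789113474
(475, 230) -7.6664770372644195 118.29034367435231
(367, 280) 81.65411579607513 131.59869115338662
(355, 270) 91.96232226240933 144.95690452145638
(380, 280) 70.91437788456162 125.32996938671647
0 0.118 [465.87812798 236.01025635]
0 0.105 [463.92325601 252.99978878]
75 0.118 [374.08245098 292.93082867]
75 0.105 [372.76602156 310.00466237]
```

View pics/side2y.png

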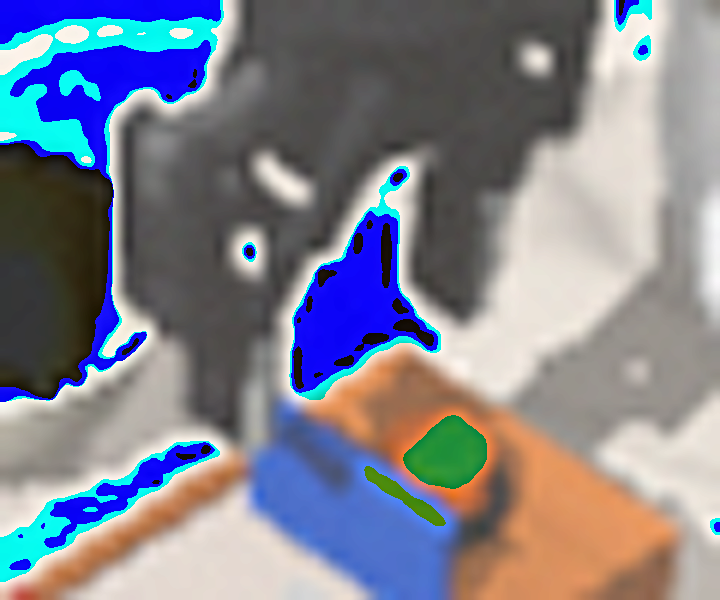

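Both fingertips project where expected: the right one over the button (zoom about (463,233)), the left one's grey pad about 71 mm ahead of the button (about (382,285)). Tip height is about 0.118 m, matching TCP minus 8 mm. Going down to just above the button.

```bash
python3 -m inch '[{"x":0,"y":0,"z":0.08,"roll":0,"hand":0.53},{"x":0,"y":0,"z":0.13,"roll":0,"hand":0.53},{"x":0,"y":0,"z":0.15,"roll":0,"hand":0.53},{"x":0,"y":0,"z":0.15,"roll":0,"hand":0.53},{"x":0,"y":0,"z":0.15,"roll":0,"hand":0.53}]'; python3 -c "
from pos import *
rep()
n,w='side',(310,140,400,215)
im=robot.snapshot(n)[:,:,::-1];x0,y0,x1,y1=w
cv2.imwrite(f'pics/{n}3z.png',cv2.convertScaleAbs(cv2.resize(im[y0:y1,x0:x1],None,fx=8,fy=8),alpha=1.6))
"
```

```text
t: 3.97
tcp_pos: [0.5243, -0.0577, 0.0903]
orientation: [0.982, -0.187, 0.001, 0.0]
force: [0.7, -0.5, 0.1]
opening: 0.0657
t 3.9667 tcp [ 0.5243 -0.0577  0.0903] open 0.06571655380494827 F [ 0.69 -0.51  0.1 ]
box u,v mm 41.92041136915982 0.07931139720866656 tool y.u, y.v -0.9999996156520427 0.0008469658716507932 z [ 1.26910783e-03 -2.56920258e-04 -9.99999162e-01]
need tool xyz share [ 0.0003  0.0097 -0.    ]
```

View pics/side3z.png

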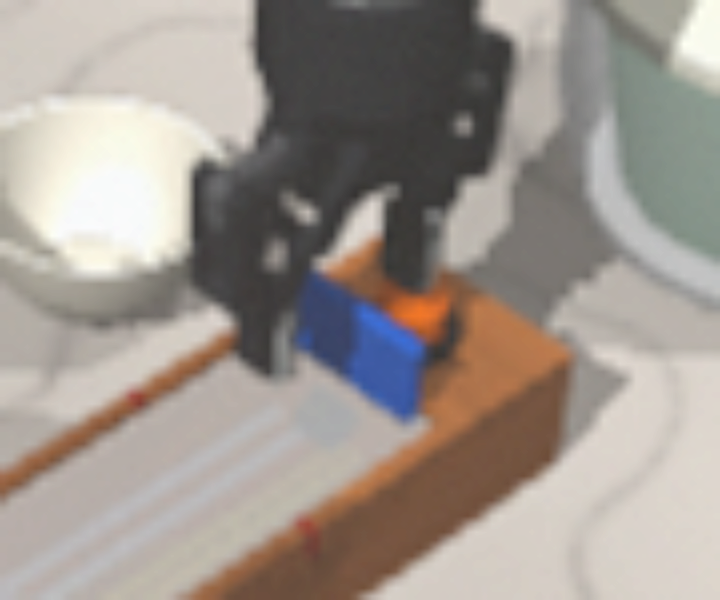

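Right fingertip is just above the orange button (about (420,290) in the zoom), left one stands ahead of the rib over the lid (about (270,370)). Now pressing.

```bash
python3 -m inch '[{"x":0,"y":0.005,"z":0.01,"roll":0,"hand":0.53},{"x":0,"y":0.005,"z":0.02,"roll":0,"hand":0.53},{"x":0,"y":0.005,"z":0.03,"roll":0,"hand":0.53},{"x":0,"y":0.005,"z":0.04,"roll":0,"hand":0.53},{"x":0,"y":0.005,"z":0.05,"roll":0,"hand":0.53},{"x":0,"y":0.005,"z":0.055,"roll":0,"hand":0.53},{"x":0,"y":0.005,"z":0.055,"roll":0,"hand":0.53}]'; python3 -c "
from pos import *
rep()
n,w='side',(310,140,400,215)
im=robot.snapshot(n)[:,:,::-1];x0,y0,x1,y1=w
cv2.imwrite(f'pics/{n}4z.png',cv2.convertScaleAbs(cv2.resize(im[y0:y1,x0:x1],None,fx=8,fy=8),alpha=1.6))
"
```

```text
t: 4.6
tcp_pos: [0.5233, -0.0585, 0.0753]
orientation: [0.982, -0.187, -0.0, 0.0]
force: [-0.7, 0.7, 0.1]
opening: 0.0652
t 4.6 tcp [ 0.5233 -0.0585  0.0753] open 0.06522042707224882 F [-0.73  0.7   0.1 ]
box u,v mm 40.72581079243698 0.7076450183649812 tool y.u, y.v -0.9999998385798936 0.0005626935108600546 z [-1.04532509e-04 -4.35529023e-05 -9.99999994e-01]
need tool xyz share [0.0028 0.0049 0.    ]
```

View pics/side4z.png

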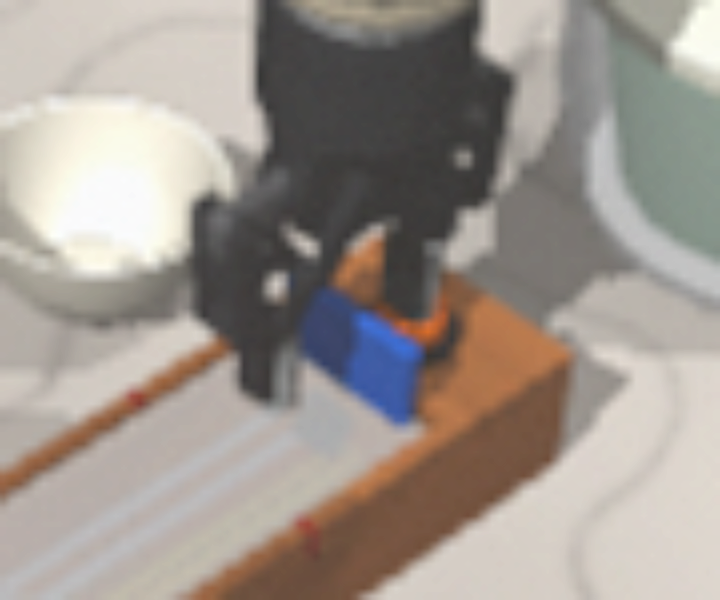

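The rib has shifted about 1 px, so the lid is just letting go. I'll press further.

```bash
python3 -m inch '[{"x":0,"y":0,"z":0.01,"roll":0,"hand":0.53},{"x":0,"y":0,"z":0.016,"roll":0,"hand":0.53},{"x":0,"y":0,"z":0.016,"roll":0,"hand":0.53},{"x":0,"y":0,"z":0.016,"roll":0,"hand":0.53}]'; python3 -c "
from pos import *
rep()
n,w='side',(310,140,400,215)
im=robot.snapshot(n)[:,:,::-1];x0,y0,x1,y1=w
cv2.imwrite(f'pics/{n}5z.png',cv2.convertScaleAbs(cv2.resize(im[y0:y1,x0:x1],None,fx=8,fy=8),alpha=1.6))
"
```

```text
t: 4.98
tcp_pos: [0.5232, -0.0585, 0.0716]
orientation: [0.982, -0.187, -0.0, 0.0]
force: [-0.3, 0.1, 4.3]
opening: 0.065
t 4.9833 tcp [ 0.5232 -0.0585  0.0716] open 0.06500662475896572 F [-0.35  0.08  4.31]
box u,v mm 40.72391635058287 0.7454172870315705 tool y.u, y.v -0.9999998494447135 0.0005363416997302831 z [-5.42672295e-05 -1.03261136e-04 -9.99999993e-01]
need tool xyz share [0.003  0.0049 0.    ]
```

View pics/side5z.png

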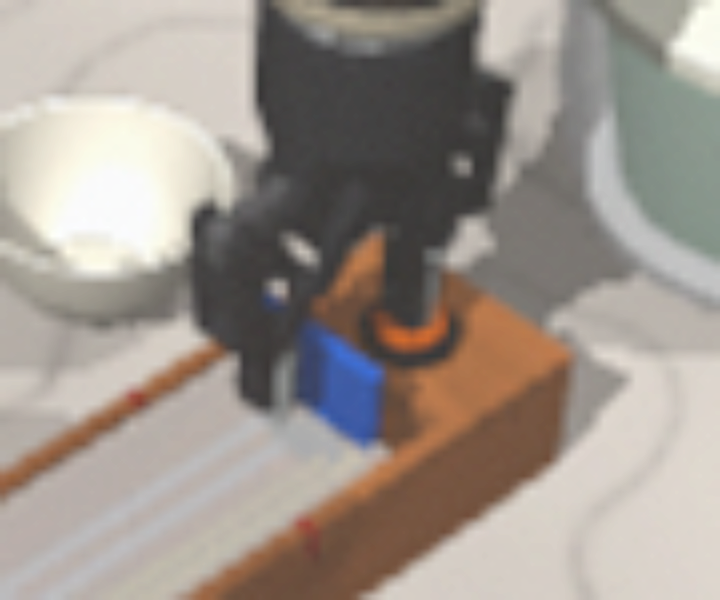

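Lid is sliding toward the finger. The force of 4.3 N means about 6.4 mm down, so I'll press the rest of the way.

```bash
python3 -m inch '[{"x":0,"y":0,"z":0.006,"roll":0,"hand":0.53},{"x":0,"y":0,"z":0.012,"roll":0,"hand":0.53},{"x":0,"y":0,"z":0.012,"roll":0,"hand":0.53},{"x":0,"y":0,"z":0.012,"roll":0,"hand":0.53},{"x":0,"y":0,"z":0.012,"roll":0,"hand":0.53},{"x":0,"y":0,"z":0.012,"roll":0,"hand":0.53},{"x":0,"y":0,"z":0.012,"roll":0,"hand":0.53},{"x":0,"y":0,"z":0.012,"roll":0,"hand":0.53}]'; python3 -c "
from pos import *
rep()
n,w='side',(310,140,400,215)
im=robot.snapshot(n)[:,:,::-1];x0,y0,x1,y1=w
cv2.imwrite(f'pics/{n}6z.png',cv2.convertScaleAbs(cv2.resize(im[y0:y1,x0:x1],None,fx=8,fy=8),alpha=1.6))
"
```

```text
t: 5.7
tcp_pos: [0.5235, -0.059, 0.0704]
orientation: [0.982, -0.187, 0.001, 0.0]
force: [-7.5, -0.4, 29.3]
opening: 0.0657
t 5.7 tcp [ 0.5235 -0.059   0.0704] open 0.06567317454924851 F [-7.5  -0.44 29.28]
box u,v mm 40.383696235711575 0.313905861519012 tool y.u, y.v -0.9999993145638248 0.0009993928461074003 z [ 0.00108801 -0.00108502 -0.99999882]
need tool xyz share [0.0013 0.0035 0.    ]
```

View pics/side6z.png

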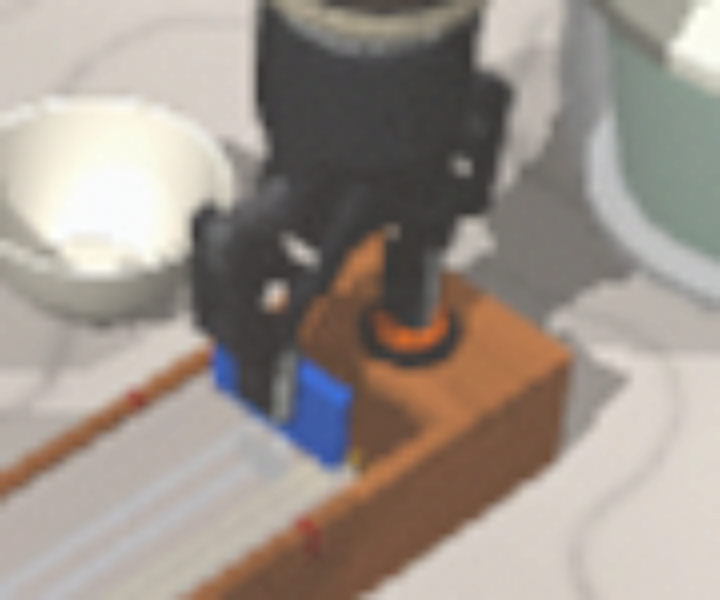

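The lid now rests against the left finger (rib at about (290,400), well short of the red marks at (137,400) and (307,530)). Button bottomed with 29 N, so I'll ease off a millimetre and hold.

```bash
python3 -m inch '[{"x":0,"y":0,"z":-0.002,"roll":0,"hand":0.53},{"x":0,"y":0,"z":-0.003,"roll":0,"hand":0.53},{"x":0,"y":0,"z":-0.003,"roll":0,"hand":0.53},{"x":0,"y":0,"z":-0.003,"roll":0,"hand":0.53},{"x":0,"y":0,"z":-0.003,"roll":0,"hand":0.53},{"x":0,"y":0,"z":-0.003,"roll":0,"hand":0.53},{"x":0,"y":0,"z":-0.003,"roll":0,"hand":0.53},{"x":0,"y":0,"z":-0.003,"roll":0,"hand":0.53}]'; python3 -c "
from pos import *
rep()
for n,w in(('side',(310,140,400,215)),('top',(220,100,460,280))):
    im=robot.snapshot(n)[:,:,::-1];x0,y0,x1,y1=w;f=8 if n=='side' else 3
    cv2.imwrite(f'pics/{n}7z.png',cv2.convertScaleAbs(cv2.resize(im[y0:y1,x0:x1],None,fx=f,fy=f),alpha=1.6))
    rep()
# lid opening from rib right-front top edge vs shut
"
```

```text
t: 6.42
tcp_pos: [0.5234, -0.0588, 0.0707]
orientation: [0.982, -0.187, 0.0, 0.0]
force: [-6.5, 0.1, 24.2]
opening: 0.0649
t 6.4167 tcp [ 0.5234 -0.0588  0.0707] open 0.06492513306455389 F [-6.49  0.09 24.19]
box u,v mm 40.50973380555031 0.4470135355428454 tool y.u, y.v -0.9999995824097291 0.0007990359464438365 z [ 7.83603631e-04 -7.85755240e-04 -9.99999384e-01]
need tool xyz share [0.0018 0.004  0.    ]
t 6.4667 tcp [ 0.5234 -0.0588  0.0707] open 0.06546616566262838 F [-6.44 -1.27 23.55]
box u,v mm 40.525368649836146 0.42368464269100786 tool y.u, y.v -0.9999995919466703 0.0007985399690373675 z [ 8.42897737e-04 -7.86441828e-04 -9.99999336e-01]
need tool xyz share [0.0017 0.0041 0.    ]
t 6.5167 tcp [ 0.5234 -0.0588  0.0707] open 0.06556665502123714 F [-6.36  0.04 22.98]
box u,v mm 40.50911444266857 0.4444815438290664 tool y.u, y.v -0.9999995692832935 0.0008220203941589042 z [ 8.15557919e-04 -7.84851992e-04 -9.99999359e-01]
need tool xyz share [0.0018 0.004  0.    ]
```

View pics/side7z.png

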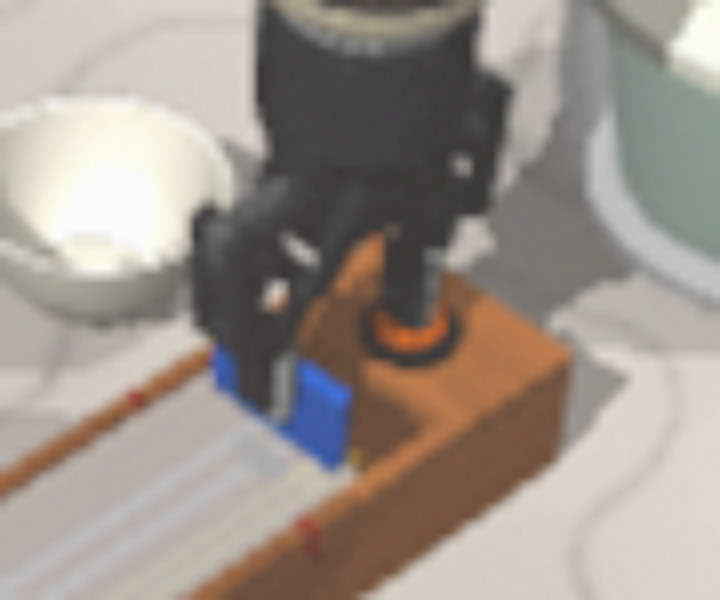

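View pics/top7z.png

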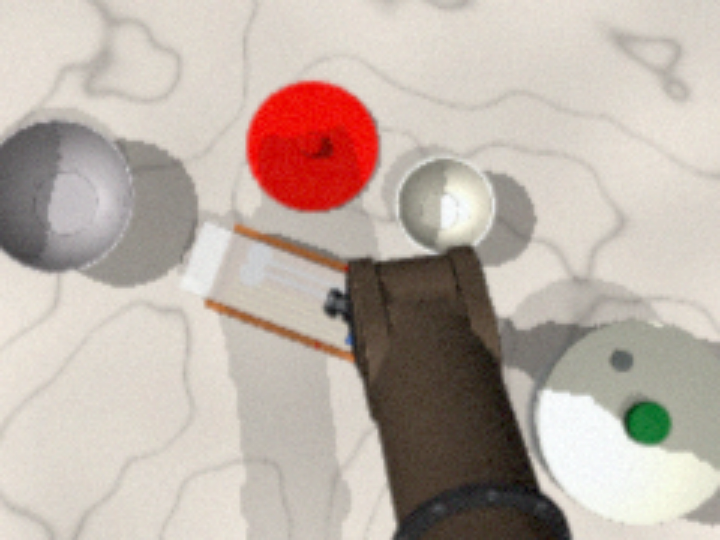

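```bash
python3 -c "
from pos import *
u=np.array([np.cos(1.196),np.sin(1.196),0]);v=np.array([-u[1],u[0],0]);B=np.array([.509,-.0967,0])
for q in((349,390),(330,470)):
  for z in (.093,.056):
    p=plane('side',(310+q[0]/8-.5,140+q[1]/8-.5),z);print(q,z,1e3*(p-B)@u,1e3*(p-B)@v)
rep()
robot.sign_off()"
```

```text
(349, 390) 0.093 65.83298925075847 28.288942501412244
(349, 390) 0.056 35.663905760622484 2.419052526343362
(330, 470) 0.093 99.67530858172559 52.296573189367386
(330, 470) 0.056 71.02870592760821 27.506726141710335
t 6.5167 tcp [ 0.5234 -0.0588  0.0707] open 0.06556665502123714 F [-6.36  0.04 22.98]
box u,v mm 40.50911444266857 0.4444815438290664 tool y.u, y.v -0.9999995692832935 0.0008220203941589042 z [ 8.15557919e-04 -7.84851992e-04 -9.99999359e-01]
need tool xyz share [0.0018 0.004  0.    ]
the job is handed in; nothing more can be done
```

The job is handed in with the arm still holding: the right finger keeps the button down and the lid rests partly open against the left finger. It finished at about 6.5 s of the 32 s allowed, and `sign_off()` gives no verdict.

**What I did:** I found the button and box direction from the two cameras. Then I set the jaws to 65 mm along the box and pressed straight down, so the left finger was already ahead of the rib when the lid popped open.

**Last checks:**
- **Button:** the upward force was about 23 N, well above the 5 N that holds it down. The button looked sunk into its collar.
- **Lid:** the rib's front is about 66–73 mm past the button's centre, so the lid is about 31–38 mm open (allowed 12–65 mm). The finger pad should sit at about 73 mm. The rib looked unmoved between the last two side pictures.
- **Push on the finger:** the measured force along the box is only about 2–3 N in total. It cannot be split between the lid and the button, but it fits the lid's 3 N spring.
- **Other kitchen things:** all four looked undisturbed in the last top picture. I judged this by eye and did not measure it.

**What disagreed:**
- **Refused calls:** my first two move calls were refused because they had no roll value. They moved nothing.
- **Fingertip height:** the tips stood about 7–8 mm higher than `tip_reach` implied at this opening, so I had to press in two extra steps. The lid let go shortly before the button was fully down.
- **Sideways force:** about 6 N across the box remained at the end, probably friction on the button.

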